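Index the flange fixture to its next notch

TASK

On the indexing fixture, press the red plunger button down with a fingertip to free the table and push it round counter-clockwise (seen from above) to the very next notch of the eight-sided plate, without going past it; then let it spring fully back up so that the table is locked in that notch, and draw clear. Pressing and pushing is all it takes, nothing is to be picked up: leave the dish of bolts riding on the table and every other loose thing on the bench where it is.

Things in the scene. Friction and masses are not known exactly. Their poses are not given: they have to be found in the camera images.
- fixture: indexing fixture bolted to the bench: dark round foot 256 mm across, 12 mm high, blue column, fixed eight-sided steel plate (200 mm over flats, 45 to 55 mm above the bench), a 15 mm notch in the middle of each flat, 45 degrees apart. Origin on the bench on the table's vertical axis, z up; x points at the notch where the plunger starts; the next notch is 45 degrees counter-clockwise from above
- index_table (a joint): angle of the turning table (aluminium, a dark flange on it, a grey arm carrying the plunger), rad: 0 at the start, growing counter-clockwise from above, 0.785 at the next notch. Turns on light friction (0.07 N m) while the plunger is pressed; locked, with about 0.015 rad of play, while the plunger is up in a notch
- plunger (a joint): how far the plunger is pressed, m: 0 fully up, its brass dog in a notch; 0.016 fully down. The 12 mm thick round dog is clear under the plate beyond 0.011; let up within about 4 mm of a notch it slips in by itself, elsewhere it rubs under the plate at 0.011 until the table is pushed on to a notch. Spring: 3.5 N at the top, 8 N fully down
- button_top (a point): centre of the flat top of the round red button, 40 mm across, on the arm's end, 116 mm from the fixture's axis; 102 mm above the bench when up, 86 mm when pressed; moves with table and plunger. Grey ears of the arm, tops at 102 mm, flank it before and behind along the turning direction, 64 mm apart inside: a fingertip that slips can push an ear
- dish: small open steel dish, 64 mm across and 26 mm high, with brass bolts in it, resting loose on the hub in the middle of the turning table (underside 85 mm above the bench), so it rides round with it; origin at the centre of its underside
- socket: loose steel socket standing on the bench near the fixture, 32 mm across, 55 mm high; origin under it
- grease_tin: loose yellow tin with red cap standing on the bench near the fixture, 64 mm across, 60 mm high; origin under it
- screwdriver: loose screwdriver with green handle lying to the robot's right, 200 mm long along its x
- wrench: loose steel wrench lying to the robot's left, 190 mm long along its x
- spray_can: loose aluminium can with blue band, 60 mm across, 170 mm high, to the robot's left, near it; origin under it
- tape_roll: loose grey roll of tape lying flat to the robot's right, near it, 100 mm across, 45 mm high; origin under it
Not all that is in view belongs to the job. Several things look just like the tape_roll: the one meant starts farthest from the robot's base. What is shaped like the grease_tin but blue or brown is not meant.

How it is judged:
By the outcome, as a careful person would: the job done as asked, in the order asked, and still so for the second after the job is handed in, with the robot touching nothing.
It also fails if it takes over 42 s, if anything falls off the work surface, if the arm or the gripper's body presses on something with over 40 N, if the wrist force passes 120 N, or if a joint passes its speed limit or range.

ROBOT

A 6-joint arm with a two-finger parallel gripper is mounted at the origin on the work surface. World frame = base frame: x ahead of the robot, y to its left, z up, the work surface at z = 0. Lengths are in m, angles in degrees, forces in N, time in s.
With the tool pointing down it reaches from about 0.3 to 0.75 m from the base axis. Payload 8.5 kg.
Tool frame: the origin (TCP) lies midway between the tips of the shut fingers; the grasp point (between the pads) lies 19 mm behind it (env.grip_depth is the distance from the TCP to the grasp point, in m); y points along the fingers, x is the direction in which the jaws open and shut, and the axes are right-handed (so a half turn about y gives the same grasp; the last joint's range is limited). The gripper opens to 85 mm and grips with 20 to 120 N. Pads are 22 mm wide; open, the fingers measure 114 mm over their backs; the gripper's body (76 mm by 85 mm) begins 54 mm behind the grasp point. The pads swing forward as they close: fully open they stand 13 mm farther back than shut.
Start: joints at [52.638, 21.807, 74.336, -0, 83.858, -12.336], TCP at [0.233, 0.498, 0.231] pointing down, gripper open.
Joint ranges: [-178.18, 178.18], [-50.72, 133.34], [12.68, 142.11], [-81.47, 261.47], [9.98, 163.14], [-165.26, 165.26]. Speed limits (degrees/s): [136.94, 136.94, 180, 180, 180, 180].

INTERFACE

Orientations are given as a 3x3 rotation matrix whose columns are the frame's x, y, z axes.
In Python, from rig import env gives the robot as it stands.
- The arm moves only by the shell command python3 -m inch 'ROWS' [FORCE]. ROWS is JSON, a list that holds one entry, the list of rows, each a list of 7 numbers: the gripper command: -1 is shut, 1 is fully open, values between are in proportion, then the shift along the world's x, y, z in cm, then the turn, a rotation vector about the world's x, y, z in degrees. In form: [[[grip, dx, dy, dz, rx, ry, rz], ...]]. A call has 1 to 20 rows; each row is the pose to reach, as a shift and turn from the pose commanded when the call began; what a row does not reach only later rows make up. A row lasts 1/8 s, in which the tool goes at most 62.5 mm and 10.7 degrees, less where a joint would pass 70% of its speed; a pose out of reach is approached as far as the arm can. A call with a gripper value outside its range is refused whole. The fingers move at their own pace and stop on an object; FORCE is the grip in N (left out, the last holds). Time passes only in rows, so rows that repeat a pose let the fingers close. It gives the time, the measured TCP pose, the force and the opening at its end, in the units of the state.
- env.observe(): the state, without advancing time (a new reading comes with each control period).
- env.get_image(name): name is "side" or "top"; returns a dict with "frame" (400x640x3 uint8, red, green, blue), "mtx" (3x3 intrinsics, pixels), "rvec" (rotation vector, rad) and "tvec" (3), from world to camera coordinates, as OpenCV has them. Camera axes: x right, y down, z forward; pixel columns grow to the right and rows downward; lengths in m; the calibration is good to about 2 mm. A picture is of the moment at which its call begins. There is no depth.
- env.close_job(): hands the job in, once; it reports no verdict.
The state is a dict: "time_s": time; "q": joint angles; "qvel": joint speeds; "joint_efforts": joint torques, N m; "position": TCP position; "tool_rot": TCP orientation; "ft_force": force on the tool from outside, world axes, zero at the start; "wrist_torque": the same for the moment, N m; "grip_width": finger opening in m.
Only numpy, scipy, OpenCV 4.12 (cv2) and the standard library are available. Lean on these libraries where they do the work, as an engineer would, in place of code of your own. Each camera call takes 0.05 s, during which the arm holds its last target.

## Working session

There is one attempt and no reset: what is moved stays moved. The work goes in short steps, Python scripts to look and compute and a shell command to move; the robot and the scene stay as the last step left them, time stands still between calls to the robot, and variables do not carry over. Pictures are saved under pics/ and viewed, and the job is handed in when it is done.

```bash
ls; mkdir -p pics; python3 - <<'E'
from rig import env
import cv2
s=env.observe(); print(s)
for n in("top","side"):
    im=env.get_image(n); cv2.imwrite(f"pics/{n}0.png",im["frame"][:,:,::-1]); print(n,im["mtx"],im["rvec"],im["tvec"])
E
```

```text
pics
{'time_s': 0.0, 'q': array([ 5.26375440e+01,  2.18427257e+01,  7.43858950e+01, -9.41729215e-04,
        8.38580766e+01, -1.23354505e+01]), 'qvel': array([ 0.06223833, -0.01574517, -0.04070616, -0.02073627,  0.05765141,
        0.10857089]), 'joint_efforts': array([-8.66271766e-04, -4.48435092e+01, -2.31287277e+01, -1.77613470e-04,
        4.51232205e-03,  1.97586297e-05]), 'position': array([0.23249286, 0.49811558, 0.2306888 ]), 'tool_rot': array([[ 4.23043112e-01, -9.05275407e-04, -9.06109102e-01],
       [ 9.06108343e-01, -1.21258933e-03,  4.23043969e-01],
       [-1.48170953e-03, -9.99998855e-01,  3.07300034e-04]]), 'ft_force': array([0.34611187, 0.22795496, 0.55589176]), 'wrist_torque': array([-0.04530181, -0.0278791 , -0.04809772]), 'grip_width': 0.08535902592542052}
top [[385.05004193   0.         318.09075249]
 [  0.         385.05004193 198.39717334]
 [  0.           0.           1.        ]] [ 2.19323829 -2.14600205  0.07663918] [-0.00667651  0.48821745  1.12549633]
side [[432.842768     0.         320.03678942]
 [  0.         432.842768   197.12281512]
 [  0.           0.           1.        ]] [ 2.28860846 -0.63211444  0.23254697] [-0.42131482  0.27065754  1.01293802]
```

View pics/top0.png

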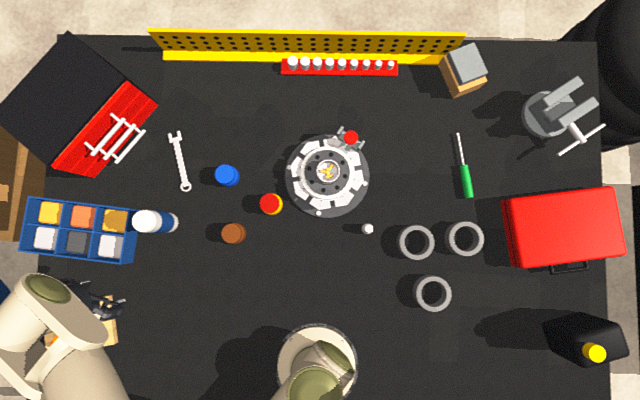

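View pics/side0.png

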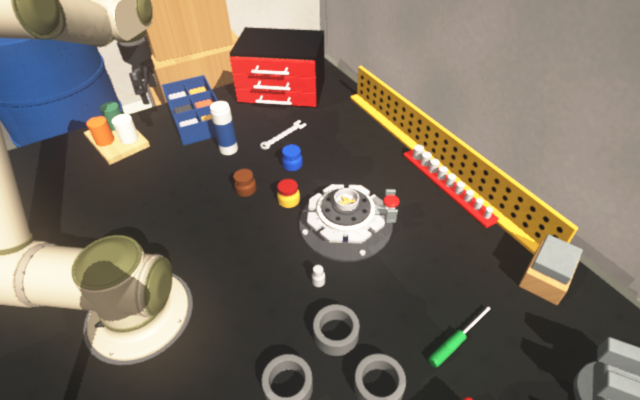

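```bash
cat > h.py <<'E'
from rig import env
import cv2, numpy as np
def grab(n): return env.get_image(n)
def ray(im,uv,z):
    R,_=cv2.Rodrigues(np.array(im["rvec"])); t=np.array(im["tvec"]).reshape(3)
    d=R.T@np.linalg.solve(im["mtx"],[uv[0],uv[1],1.]); c=-R.T@t
    return c+d*(z-c[2])/d[2]
def proj(im,P):
    return cv2.projectPoints(np.float64(P).reshape(-1,1,3),np.array(im["rvec"],float),np.array(im["tvec"],float),np.array(im["mtx"]),None)[0][:,0]
def red(im,box):
    x0,y0,x1,y1=box; f=im["frame"][y0:y1,x0:x1].astype(int)
    m=(f[...,0]>110)&(f[...,1]<0.4*f[...,0])&(f[...,2]<0.4*f[...,0])
    v,u=np.nonzero(m); return (u.mean()+x0,v.mean()+y0,len(u)) if len(u) else None
def crop(im,box,k,name):
    x0,y0,x1,y1=box; cv2.imwrite(name,cv2.resize(im["frame"][y0:y1,x0:x1,::-1],None,fx=k,fy=k,interpolation=cv2.INTER_CUBIC))
E
python3 - <<'E'
from h import *
t=grab("top");s=grab("side")
crop(t,(275,120,385,230),5,"pics/tc0.png");crop(s,(270,150,420,270),5,"pics/sc0.png")
for n,im,b in(("t",t,(335,122,370,150)),("s",s,(375,185,410,220))):
    r=red(im,b);print(n,r,ray(im,r[:2],.102),ray(im,r[:2],.098))
E
```

```text
t (np.float64(350.54037267080747), np.float64(136.98136645962734), 161) [ 0.65586875 -0.08444161  0.102     ] [ 0.65687236 -0.08470287  0.098     ]
s (np.float64(391.28169014084506), np.float64(200.6056338028169), 142) [ 0.65204918 -0.08690622  0.102     ] [ 0.6547276  -0.08398883  0.098     ]
```

```bash
sleep 1
```

```text
(no output)
```

View pics/tc0.png

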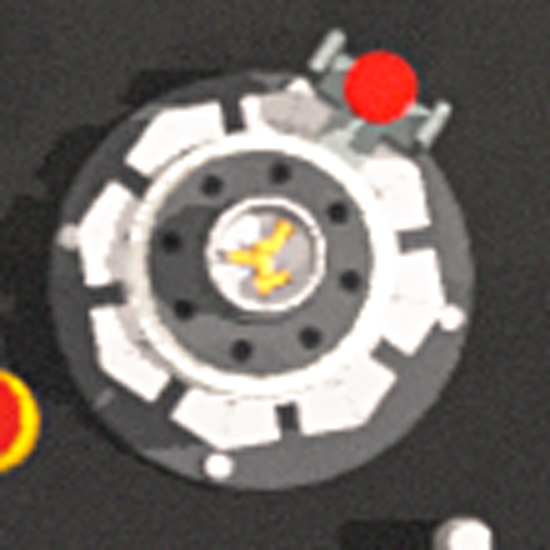

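View pics/sc0.png

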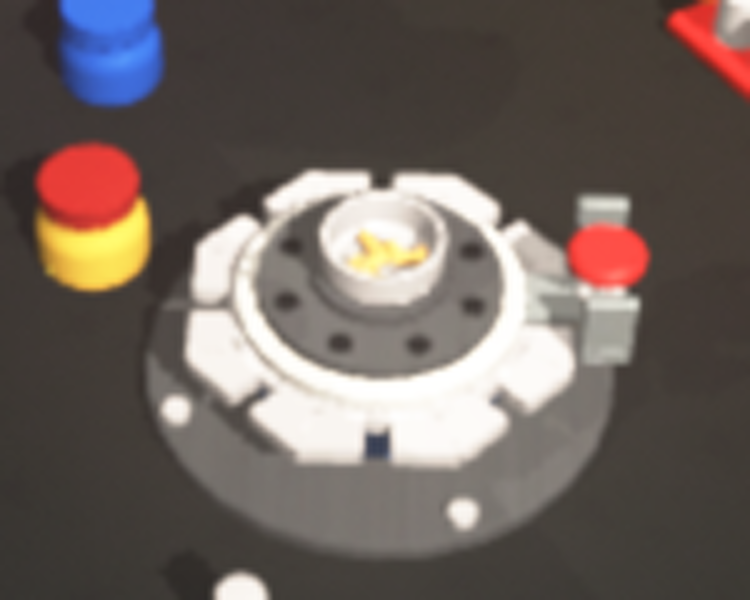

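```bash
python3 - <<'E'
from h import *
from scipy.optimize import least_squares
t=grab("top");s=grab("side")
f=lambda p,k,o:(np.array(p)+.5)/k-.5+np.array(o)
T=[f(p,5,(275,120)) for p in [(232,115),(410,240),(380,372),(288,417),(160,385),(105,295)]]
for p in T: print(ray(t,p,.055))
print("btn", )
b=np.array([.6555,-.0855])
# fit center, angle, radius
P=np.array([ray(t,p,.055)[:2] for p in T]); k=np.array([1,-1,-2,-3,-4,-5]) ; k=np.array([1,-1,-2,-3,-4,-5])
def res(v):
    a=v[2]+k*np.pi/4; return (v[:2]+v[3]*np.c_[np.cos(a),np.sin(a)]-P).ravel()
r=least_squares(res,[.56,-.03,-.5,.09]);print(r.x,np.degrees(r.x[2]),r.fun.round(4))
c=r.x[:2];print("btn r,ang",np.linalg.norm(b-c),np.degrees(np.arctan2(*(b-c)[::-1])))
np.save("fit.npy",r.x)
for n,im,box in(("t",t,(275,120,385,230)),("s",s,(270,150,420,270))):
    f=im["frame"][:,:,::-1].copy();f=cv2.resize(f[box[1]:box[3],box[0]:box[2]],None,fx=5,fy=5)
    A=r.x[2]
    L=[]
    for i in range(8):
        a=A+i*np.pi/4; L.append([*(c+.1*np.array([np.cos(a),np.sin(a)])),.055])
    for rr,z,col in((.128,.012,(0,255,0)),(.032,.111,(255,0,255))):
        for q in proj(im,[[c[0]+rr*np.cos(a),c[1]+rr*np.sin(a),z] for a in np.linspace(0,6.28,60)]):
            cv2.circle(f,tuple(np.int32((q-box[:2]+.5)*5)),1,col,-1)
    L.append([c[0]+.116*np.cos(A),c[1]+.116*np.sin(A),.102])
    for q in proj(im,L): cv2.circle(f,tuple(np.int32((q-box[:2]+.5)*5)),3,(255,0,0),-1)
    cv2.imwrite(f"pics/ov_{n}.png",f)
E
```

```text
[ 0.64931511 -0.00145249  0.055     ]
[ 0.57746392 -0.10646262  0.055     ]
[ 0.50004728 -0.09022106  0.055     ]
[ 0.47285291 -0.03760887  0.055     ]
[0.48983025 0.03672773 0.055     ]
[0.54164383 0.07000237 0.055     ]
btn
[ 0.5595031  -0.01789968 -0.61531165  0.09030328] -35.25476063308964 [-0.0008 -0.0012 -0.0027 -0.0004  0.0073 -0.0014 -0.0024  0.0044 -0.0041
 -0.0025  0.0026  0.0011]
btn r,ang 0.11741042396077964 -35.15292846385096
```

View pics/ov_t.png

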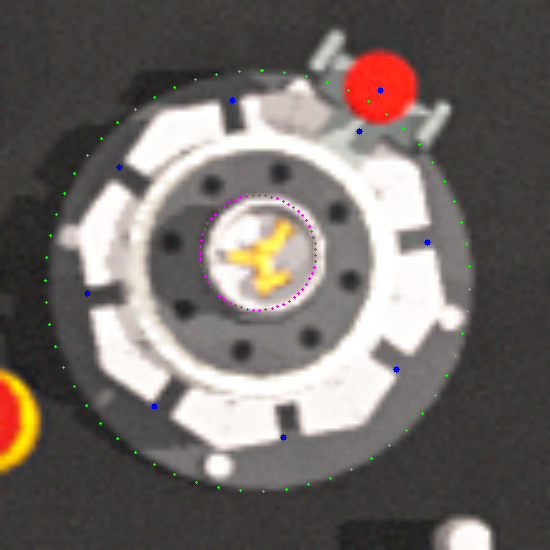

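View pics/ov_s.png

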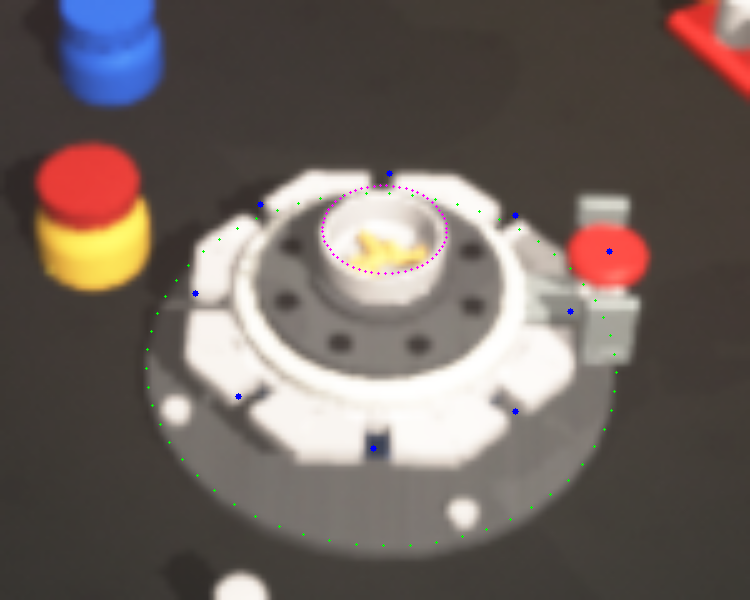

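```bash
python3 -m inch '[[[-1,2,-3,1,0,0,0],[-1,5,-7,2,0,0,0],[-1,8,-11,2,0,0,0],[-1,11,-15.5,2,0,0,0],[-1,14.5,-20,2,0,0,0],[-1,18,-25,2,0,0,0],[-1,21.5,-30,2,0,0,0],[-1,25,-34.5,2,0,0,0],[-1,28.5,-39,1,0,0,0],[-1,32,-44,0,0,0,0],[-1,35,-48.5,-2,0,0,0],[-1,38,-52.5,-4,0,0,0],[-1,40.5,-56,-6,0,0,0],[-1,42.1,-58.3,-8,0,0,0],[-1,42.1,-58.3,-9.5,0,0,0],[-1,42.1,-58.3,-10,0,0,0],[-1,42.1,-58.3,-10,0,0,0],[-1,42.1,-58.3,-10,0,0,0]]]' 30; python3 - <<'E'
from h import *
t=grab("top");s=grab("side")
crop(t,(275,110,385,220),5,"pics/tc1.png");crop(s,(280,100,430,220),5,"pics/sc1.png")
o=env.observe();print(o["position"],o["ft_force"],o["tool_rot"],o["q"])
E
```

```text
time_s: 2.55
position: [0.6538, -0.084, 0.1325]
tool_rot: [[0.422, 0.002, -0.906], [0.906, -0.0, 0.422], [0.0, -1.0, -0.002]]
ft_force: [-0.4, 0.5, 0.1]
grip_width: -0.0
[ 0.65377457 -0.08426871  0.13219626] [-0.10437781 -0.24868838  0.89364183] [[ 4.22519992e-01  1.23227023e-03 -9.06352767e-01]
 [ 9.06353592e-01 -4.10286210e-04  4.22519819e-01]
 [ 1.48794554e-04 -9.99999157e-01 -1.29022668e-03]] [-1.76121648e+01  3.70994097e+01  6.40323458e+01 -1.06327571e-03
  7.87938373e+01 -8.26181654e+01]
```

View pics/tc1.png

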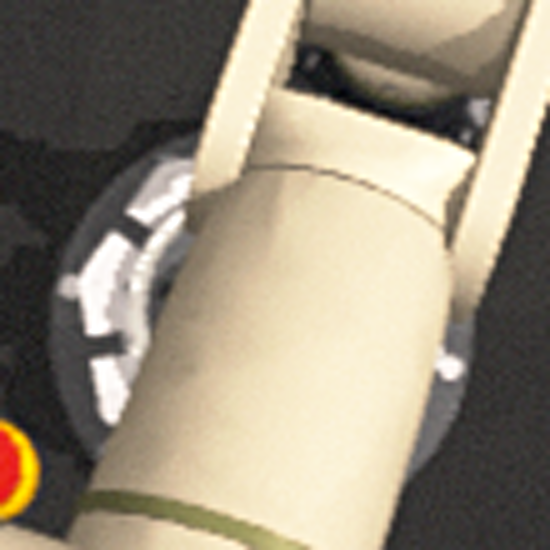

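View pics/sc1.png

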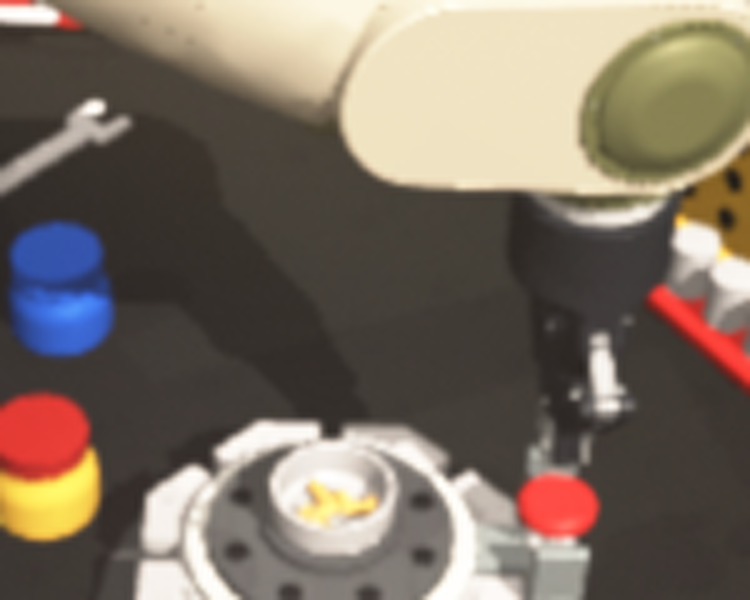

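The side view shows the shut fingertips (crop 562,465) just above the red button (558,505). The arm hides the fixture in the top view. I'll press down now.

```bash
python3 -m inch '[[[-1,0.05,-0.1,-1,0,0,0],[-1,0.05,-0.1,-2,0,0,0],[-1,0.05,-0.1,-2.7,0,0,0],[-1,0.05,-0.1,-3.2,0,0,0],[-1,0.05,-0.1,-3.6,0,0,0],[-1,0.05,-0.1,-4,0,0,0],[-1,0.05,-0.1,-4.3,0,0,0],[-1,0.05,-0.1,-4.3,0,0,0]]]'; python3 - <<'E'
from h import *
s=grab("side")
crop(s,(280,130,430,250),5,"pics/sc2.png")
o=env.observe();print(o["position"],o["ft_force"])
E
```

```text
time_s: 3.65
position: [0.6541, -0.0855, 0.0889]
tool_rot: [[0.423, 0.0, -0.906], [0.906, 0.0, 0.423], [0.0, -1.0, -0.0]]
ft_force: [-3.7, 1.5, 6.8]
grip_width: 0.0003
[ 0.65410163 -0.08545784  0.08900494] [-3.96114264  1.89187457  6.5506196 ]
```

View pics/sc2.png

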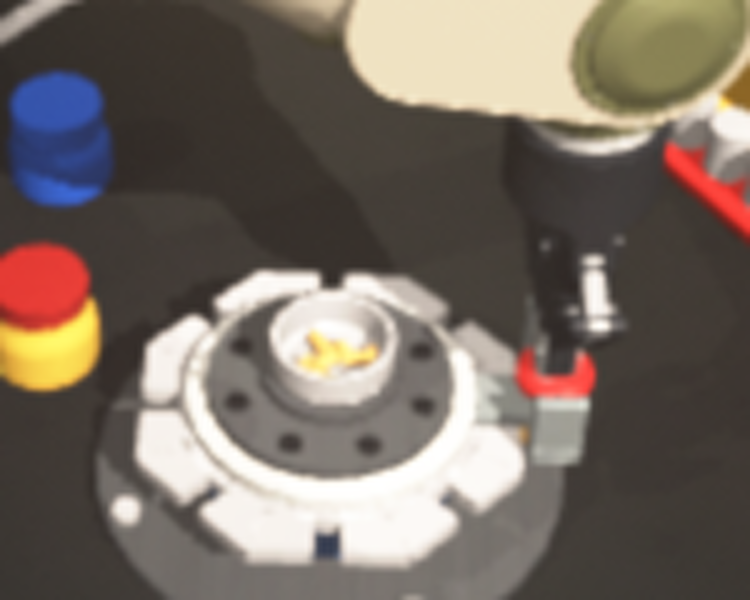

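```bash
python3 - <<'E'
import numpy as np
v=np.array([9.46,-6.65])
for d in range(0,50,4):
    a=np.radians(d);R=np.array([[np.cos(a),-np.sin(a)],[np.sin(a),np.cos(a)]]);print(d,(R@v-v).round(2))
E
```

```text
0 [0. 0.]
4 [0.44 0.68]
8 [0.83 1.38]
12 [1.18 2.11]
16 [1.47 2.87]
20 [1.7  3.64]
24 [1.89 4.42]
28 [2.01 5.22]
32 [2.09 6.02]
36 [2.1  6.83]
40 [2.06 7.64]
44 [1.96 8.44]
48 [1.81 9.23]
```

```bash
python3 -m inch '[[[-1,0,0,-0.15,0,0,0],[-1,0,0,-0.15,0,0,0],[-1,0.22,0.34,-0.15,0,0,2],[-1,0.44,0.68,-0.15,0,0,4],[-1,0.64,1.03,-0.15,0,0,6],[-1,0.83,1.38,-0.15,0,0,8],[-1,1.01,1.75,-0.15,0,0,10],[-1,1.18,2.11,-0.15,0,0,12],[-1,1.33,2.49,-0.15,0,0,14],[-1,1.47,2.87,-0.15,0,0,16],[-1,1.47,2.87,-0.15,0,0,16],[-1,1.47,2.87,-0.15,0,0,16]]]'; python3 - <<'E'
from h import *
s=grab("side")
crop(s,(280,130,430,250),5,"pics/sc3.png")
o=env.observe();print(o["position"],o["ft_force"],o["q"])
E
```

```text
time_s: 5.2
position: [0.6688, -0.0566, 0.0877]
tool_rot: [[0.157, 0.001, -0.988], [0.988, 0.0, 0.157], [0.0, -1.0, -0.001]]
ft_force: [-3.8, 2.1, 7.2]
grip_width: -0.0003
[ 0.66881083 -0.05664841  0.08772516] [-3.70218818  1.82654313  7.43967058] [-1.49298357e+01  4.06425265e+01  6.47502921e+01  1.70021619e-02
  7.45809504e+01 -9.59222895e+01]
```

View pics/sc3.png

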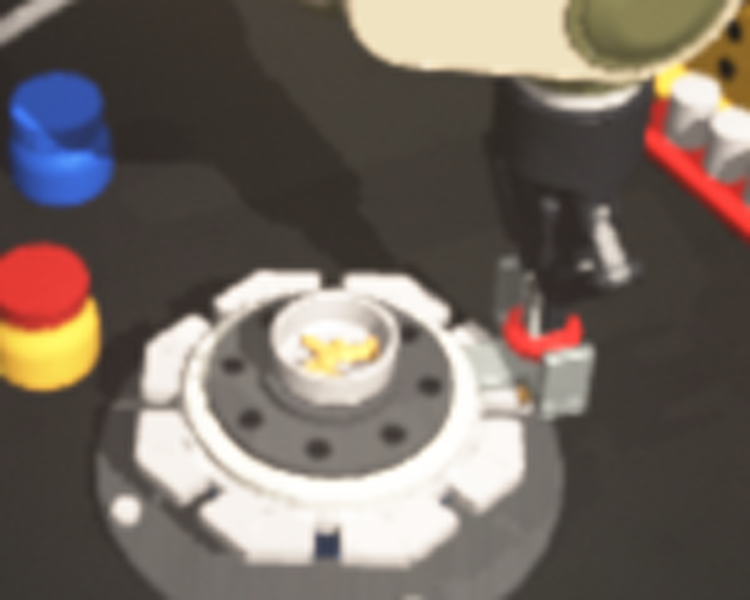

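The table is turning with the fingertip: the button is at crop (543,333) and the ears have moved along. Dish undisturbed. Next I'll go on to about 40 degrees.

```bash
python3 -m inch '[[[-1,0.12,0.38,0,0,0,2],[-1,0.23,0.77,0,0,0,4],[-1,0.33,1.16,0,0,0,6],[-1,0.42,1.55,0,0,0,8],[-1,0.48,1.95,0,0,0,10],[-1,0.54,2.35,0,0,0,12],[-1,0.58,2.75,0,0,0,14],[-1,0.62,3.15,0,0,0,16],[-1,0.63,3.56,0,0,0,18],[-1,0.63,3.96,0,0,0,20],[-1,0.61,4.37,0,0,0,22],[-1,0.59,4.77,0,0,0,24],[-1,0.59,4.77,0,0,0,24],[-1,0.59,4.77,0,0,0,24]]]'; python3 - <<'E'
from h import *
s=grab("side")
crop(s,(280,130,430,250),5,"pics/sc4.png")
o=env.observe();print(o["position"],o["ft_force"],o["q"])
# hole prediction overlay at several table angles vs start fit
p=o["position"];print(np.degrees(np.arctan2(p[1]+.019,p[0]-.5595)),np.hypot(p[1]+.019,p[0]-.5595))
E
```

```text
time_s: 7.0
position: [0.6746, -0.0092, 0.0877]
tool_rot: [[-0.259, 0.0, -0.966], [0.966, -0.0, -0.259], [-0.0, -1.0, -0.0]]
ft_force: [-3.5, 0.6, 7.6]
grip_width: -0.0001
[ 0.6746068  -0.00926695  0.08773026] [-4.77477254  0.9132411   7.14728828] [-1.08106383e+01  4.09717146e+01  6.40492292e+01 -1.62972978e-02
  7.49602922e+01 -1.15786849e+02]
4.8332461390976516 0.11551756797684341
```

View pics/sc4.png

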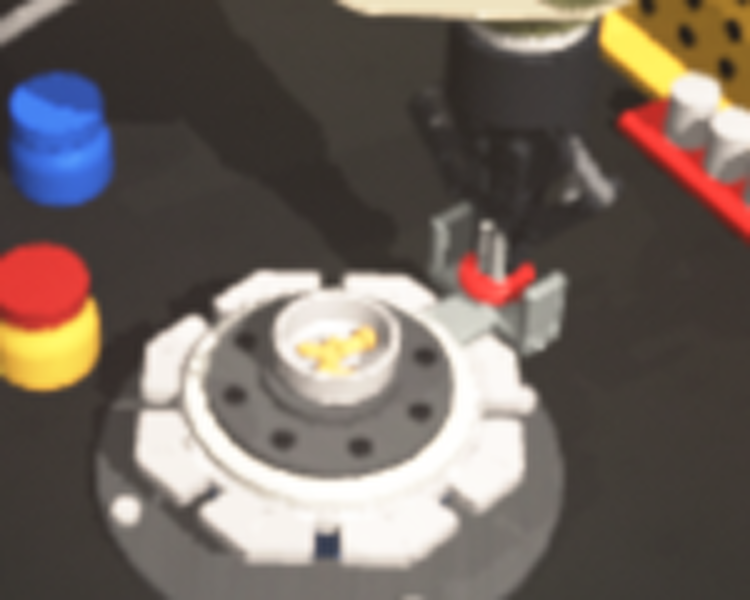

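```bash
cat >> h.py <<'E'
def holes(pic,im,box=(280,130,430,250),z=.08,c=(.5595,-.019)):
    g=cv2.cvtColor(cv2.imread(pic),cv2.COLOR_BGR2GRAY).astype(float)
    out=[]
    for a in np.arange(8)*45:
      pass
    return g
def track(picA,picB,im,pts,box=(280,130,430,250),z=.08,c=(.5595,-.019)):
    res=[]
    for pic,ps in((picA,pts[0]),(picB,pts[1])):
        g=cv2.cvtColor(cv2.imread(pic),cv2.COLOR_BGR2GRAY).astype(float); A=[]
        for p in ps:
            p=np.array(p,float)
            for _ in range(4):
                x,y=np.int32(p.round()); w=g[y-16:y+17,x-18:x+19]; W=np.clip(np.percentile(w,60)-12-w,0,None)
                yy,xx=np.mgrid[y-16:y+17,x-18:x+19]; p=np.array([(xx*W).sum(),(yy*W).sum()])/W.sum()
            q=ray(im,(p+.5)/5-.5+np.array(box[:2]),z)[:2]-c
            A.append((np.degrees(np.arctan2(q[1],q[0])),np.hypot(*q)))
        res.append(np.array(A))
    return res
E
python3 - <<'E'
from h import *
s=grab("side")
a=[(421,350),(423,405),(369,444),(291,444),(237,402)]
b=[(424,355),(419,411),(360,447),(284,439),(236,395)]
A,B=track("pics/sc2.png","pics/sc4.png",s,(a,b))
print(A.round(3),B.round(3),(B-A)[:,0])
E
```

```text
[[-1.35410e+01  4.90000e-02]
 [-5.98610e+01  5.10000e-02]
 [-1.03987e+02  5.40000e-02]
 [-1.46527e+02  5.60000e-02]
 [ 1.71373e+02  5.50000e-02]] [[-1.85880e+01  4.90000e-02]
 [-6.47700e+01  5.20000e-02]
 [-1.08850e+02  5.40000e-02]
 [-1.51081e+02  5.50000e-02]
 [ 1.66656e+02  5.50000e-02]] [-5.04698676 -4.90959392 -4.86354316 -4.55410907 -4.71720297]
```

```bash
python3 -m inch '[[[-1,-0.02,0.2,0,0,0,1],[-1,-0.05,0.4,0,0,0,2],[-1,-0.08,0.6,0,0,0,3],[-1,-0.1,0.75,0,0,0,3.8],[-1,-0.12,0.9,0,0,0,4.5],[-1,-0.12,0.9,0,0,0,4.5],[-1,-0.12,0.9,0,0,0,4.5]]]'; python3 - <<'E'
from h import *
s=grab("side")
crop(s,(280,130,430,250),5,"pics/sc5.png")
o=env.observe();print(o["position"],o["ft_force"],o["q"])
a=[(421,350),(423,405),(369,444),(291,444),(237,402)]
A,B=track("pics/sc2.png","pics/sc5.png",s,(a,a))
print((B-A)[:,0],(B-A)[:,0].mean())
E
```

```text
time_s: 7.98
position: [0.6735, -0.0004, 0.0878]
tool_rot: [[-0.333, 0.001, -0.943], [0.943, -0.001, -0.333], [-0.001, -1.0, -0.0]]
ft_force: [-3.6, -0.4, 7.0]
grip_width: -0.0002
[ 6.73475375e-01 -4.01981109e-04  8.77476469e-02] [-4.01977408  0.52313785  7.07960357] [-1.00722040e+01  4.08549119e+01  6.42945704e+01 -2.58883323e-02
  7.48208043e+01 -1.19542214e+02]
[-0.40585801 -0.93697987 -0.37881838 -0.52329599 -0.44040874] -0.5370721987934388
```

Holes put the table at about 44.5°, some 1 mm short of the notch and inside the capture range. I'll let the plunger up slowly.

```bash
python3 -m inch '[[[-1,0,0,0.2,0,0,0],[-1,0,0,0.4,0,0,0],[-1,0,0,0.6,0,0,0],[-1,0,0,0.8,0,0,0],[-1,0,0,0.9,0,0,0],[-1,0,0,0.9,0,0,0]]]'; python3 - <<'E'
from h import *
s=grab("side")
crop(s,(280,130,430,250),5,"pics/sc6.png")
o=env.observe();print(o["position"],o["ft_force"])
a=[(421,350),(423,405),(369,444),(291,444),(237,402)]
A,B=track("pics/sc2.png","pics/sc6.png",s,(a,a))
print((B-A)[:,0],(B-A)[:,0].mean())
E
```

```text
time_s: 8.78
position: [0.6735, -0.0004, 0.0965]
tool_rot: [[-0.333, 0.0, -0.943], [0.943, -0.0, -0.333], [-0.001, -1.0, -0.0]]
ft_force: [-3.4, 0.0, 5.4]
grip_width: -0.0003
[ 6.73468217e-01 -4.08287201e-04  9.64154208e-02] [-2.47357071  0.55307656  5.62425167]
[-0.40008772 -0.92535107 -0.35731691 -0.55237117 -0.46250167] -0.5395257091213548
```

View pics/sc6.png

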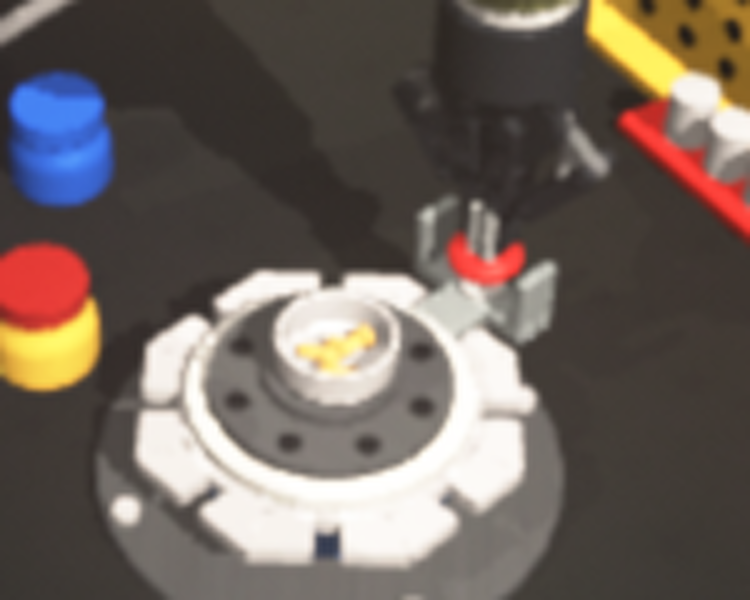

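At 96.5 mm the spring still pushes with about 5.4 N, so the button has risen past the 11 mm rubbing level and the dog is in the notch. I'll continue up, then move clear.

```bash
python3 -m inch '[[[-1,0,0,0.2,0,0,0],[-1,0,0,0.4,0,0,0],[-1,0,0,0.6,0,0,0],[-1,0,0,0.8,0,0,0],[-1,0,0,1.2,0,0,0],[-1,0,0,3,0,0,0],[-1,0,0,6,0,0,0],[-1,0,0,10,0,0,0],[-1,0,0,14,0,0,0],[-1,-3,5,14.5,0,0,0],[-1,-6,9,15,0,0,0],[-1,-9,13,15,0,0,0],[-1,-12,17,15,0,0,0],[-1,-15,21,15,0,0,0],[-1,-18,25,15,0,0,0],[-1,-21,29,15,0,0,0],[-1,-24,33,15,0,0,0],[-1,-27,37,15,0,0,0],[-1,-28,38,15,0,0,0],[-1,-28,38,15,0,0,0]]]'; python3 - <<'E'
from h import *
s=grab("side");t=grab("top")
crop(s,(280,130,430,250),5,"pics/sc7.png");crop(t,(275,120,385,230),5,"pics/tc7.png");cv2.imwrite("pics/top7.png",t["frame"][:,:,::-1])
o=env.observe();print(o["position"],o["ft_force"])
a=[(421,350),(423,405),(369,444),(291,444),(237,402)]
A,B=track("pics/sc2.png","pics/sc7.png",s,(a,a))
print((B-A)[:,0],(B-A)[:,0].mean())
c=np.array([.5595,-.019])
for im,b in((t,(310,115,350,150)),(s,(360,165,405,200))):
    r=red(im,b);P=ray(im,r[:2],.1);print(r,P,np.degrees(np.arctan2(*(P[:2]-c)[::-1])),np.linalg.norm(P[:2]-c))
E
```

```text
time_s: 11.32
position: [0.3934, 0.38, 0.2459]
tool_rot: [[-0.335, 0.0, -0.942], [0.942, -0.0, -0.335], [-0.0, -1.0, -0.0]]
ft_force: [-1.1, 0.2, 0.7]
grip_width: -0.0002
[0.39437305 0.37900447 0.24580081] [0.18628862 0.07359664 0.56715281]
[-0.40086701 -0.92533889 -0.37361703 -0.49709414 -0.38748424] -0.5168802624568236
(np.float64(319.7151898734177), np.float64(130.2594936708861), 158) [0.67400487 0.00237662 0.1       ] 10.574672757720098 0.11648315406839377
(np.float64(376.9710144927536), np.float64(178.3840579710145), 138) [0.67123377 0.0021686  0.1       ] 10.72786271003701 0.11372134621162687
```

View pics/tc7.png

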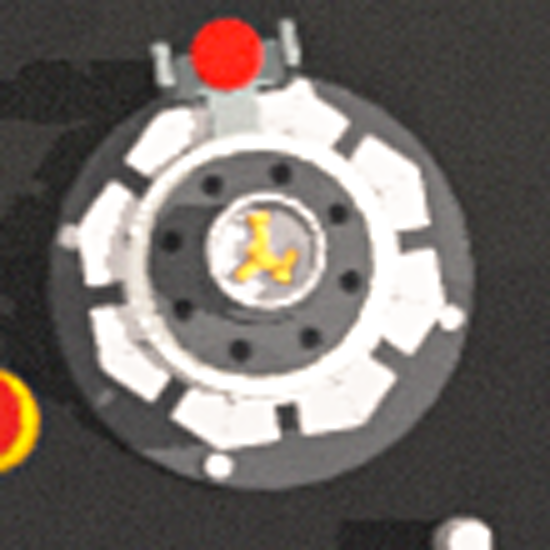

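View pics/sc7.png

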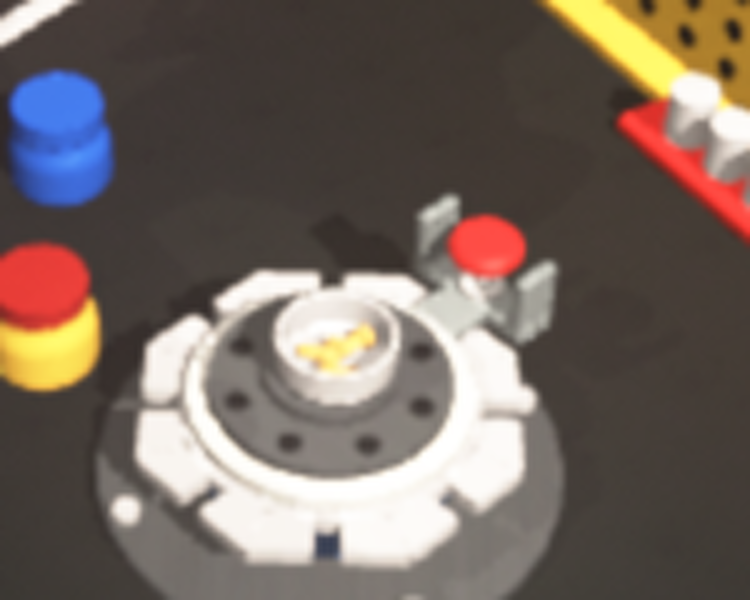

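View pics/top7.png

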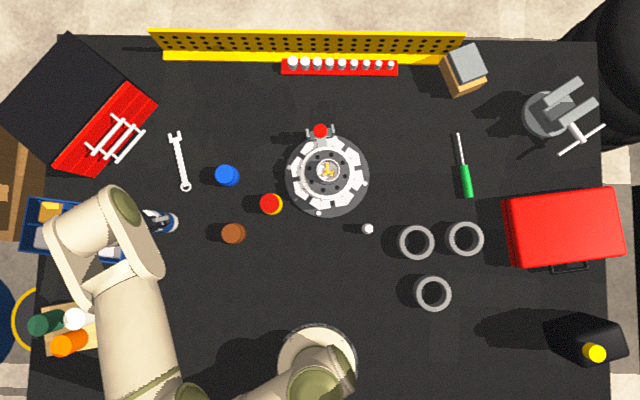

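```bash
python3 -m inch '[[[-1,0,0,0,0,0,0],[-1,0,0,0,0,0,0]]]'; python3 - <<'E'
from h import *
s=grab("side");t=grab("top");cv2.imwrite("pics/side8.png",s["frame"][:,:,::-1])
P=lambda im:np.array(im["mtx"])@np.c_[cv2.Rodrigues(np.array(im["rvec"]))[0],np.array(im["tvec"]).reshape(3)]
a=cv2.imread("pics/top0.png");b=cv2.imread("pics/side0.png")[:,:,::-1]
def tri(ti,si,bt,bs):
    x=red(ti,bt)[:2];y=red(si,bs)[:2]
    X=cv2.triangulatePoints(P(ti),P(si),np.float64(x).reshape(2,1),np.float64(y).reshape(2,1)).ravel();return X[:3]/X[3]
t0=dict(t,frame=a[:,:,::-1]);s0=dict(s,frame=b)
print(tri(t0,s0,(335,122,370,150),(375,185,410,220)),tri(t,s,(310,115,350,150),(360,165,405,200)))
E
```

```text
time_s: 11.68
position: [0.3942, 0.3791, 0.2458]
tool_rot: [[-0.332, 0.0, -0.943], [0.943, -0.0, -0.332], [-0.0, -1.0, 0.0]]
ft_force: [-0.5, -0.4, -0.0]
grip_width: 0.0002
[ 0.65595169 -0.08407411  0.09758926] [0.67314289 0.00301228 0.09859116]
```

View pics/side8.png

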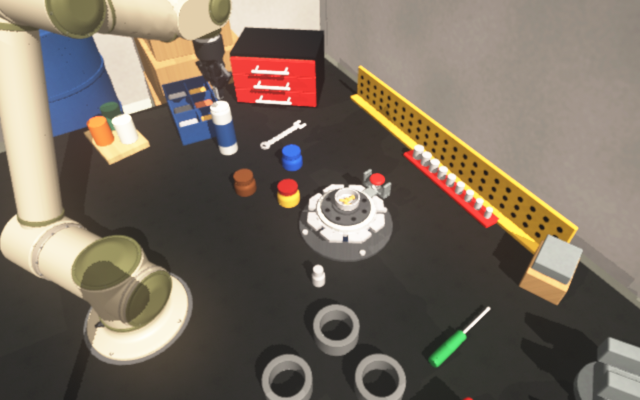

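The button is at full height again: 98.6 mm triangulated, against 97.6 mm at the start. The table is at the next notch, the loose things stand where they did (can at 222,127), and the wrist force is about zero. I'm handing in the job.

```bash
python3 -c "
from rig import env
print(env.close_job())"
```

```text
the job is handed in; nothing more can be done
None
```

The table is in the next notch counter-clockwise with the plunger back up. I pressed the red button with the shut fingertips to about 14 mm deep and carried it round. I stopped about 1 mm short of the notch, let it up slowly, then drew clear. It took about 12 s of the 42 s allowed.

Last checks:
- **Table angle:** the flange holes put it at about 44.5°, the same before and after letting up. The button's bearing, about 10.6° against −35.2° at the start, gives nearer 45.7°. The two disagree by about a degree, within the 4 mm capture range of the notch either way.
- **Plunger:** the spring still pushed with about 5.4 N when the button was up to 96 mm, so the dog was past the rubbing level and into the notch. Afterwards the button measured 98.6 mm high, against 97.6 mm by the same method at the start, so it is fully up.
- **Lock:** I did not push the table to test it.
- **Everything else:** the dish rode round with the table. The other loose things look unmoved in both views, judged by eye. The arm was clear, with about 0 N at the wrist.

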